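Lean the washed board on the drying rest and set the air valve two turns open

TASK

Take the taller of the two framed circuit boards out of the rack and lean it in the drip tray of the blow-off station: standing on its lower edge between the air bar and the rail, broad side square to the air bar, tipped back against the rail, and let go. Then set the drying air by the valve's crank handle: screw it clockwise fully shut to its stop, then open it exactly two turns. Finish with the gripper still holding the crank handle at that setting, ready to shut off, and leave the other things on the bench alone.

Things in the scene. Friction and masses are not known exactly. Their poses are not given: they have to be found in the camera images.
- board: the taller circuit board in its aluminium wash frame, a rigid slab 9 mm thick (its x), 100 mm wide (its y), 110 mm high (its z), about 0.15 kg. Origin: middle of its lower edge face; z points up to the upper edge. It starts upright in one of the two slots of the rack.
- board_top (a point): middle of the taller board's upper edge, 110 mm above its origin along its z
- small_board: the shorter framed board, 9 x 100 x 70 mm, in the other slot of the rack; to be left there. Origin: middle of its lower edge face.
- rack: fixed black rack 150 x 120 mm; origin in the middle of its underside; floor 10 mm up. Two slots 12 mm wide at its x = -36 and +36 mm, formed by guides 45 mm high at the two ends of each board (beyond 42 mm either side of its middle); boards stand in them, faces to rack -x and +x.
- station: fixed blow-off station on a grey L-shaped base plate 200 (x) x 385 mm (y), 8 mm thick; its x points away from the robot, origin on the bench. Air pipe, gauge and air bar (nozzles) run along y at x = +55 mm, top 60 mm above the bench (gauge 80). Open drip tray: x -78 to +20, y +13 to +157 mm, floor 10 mm, rim 20 mm above the bench. Brass globe valve, stem upright, at x +55, y -100 mm.
- rest (a point): point on the drip tray's floor, 10 mm above the bench, at the middle of the rail's width and straight below the rail face that looks to the air bar (+x); axes as station. The tray's rim on the air bar's side, 10 mm high, which stops the board's foot, is 45 mm along +x.
- rail: rest rail: fixed steel bar 10 mm thick, bent to an upside-down U along station y, 110 mm wide, bar centred 60 mm above the tray floor. Origin on the tray floor under the bar's centre line, 5 mm along -x from rest. The board leans on the bar, its top tipped towards the robot; with the lower edge of its back face 24 mm along +x from rest it tips 0.36 rad.
- valve (a joint): turning of the valve's handwheel on its upright stem, rad: 0 = fully shut on its hard stop, grows as it opens counterclockwise seen from above, 6.283 a turn, up to 4 turns. It stays where it is left; stiff packing needs about 3 N at the crank handle. The stem rises 2 mm for each turn opened.
- valve_axis (a point): point on the valve's stem axis (fixed to the station), at the height of the handwheel's rim when shut, 118 mm above the bench. The 78 mm wheel carries the crank handle 34 mm off this axis, at angle (station yaw + valve) from world x, counterclockwise from above.
- crank: the black crank handle that stands on the wheel's rim, upright, 18 mm thick, 44 mm high, free to spin on its own pin so that fingers can keep their direction while they go round. Origin at its foot on the wheel, 124 mm above the bench when shut and 2 mm higher for each turn open.
- crank_mid (a point): the crank handle's grip point on its axis, 25 mm above its foot: 149 mm above the bench when shut
- meter: bystander: red multimeter 165 x 80 x 46 mm lying on the bench, origin under its middle
- spool: bystander: solder spool 54 mm across, 42 mm high, standing on the bench, origin under its middle
- tin: bystander: flat yellow flux tin 60 mm across, 22 mm high, origin under its middle

How it is judged:
By the outcome, as a careful person would: the job done as asked, in the order asked, and still so for the second after the job is handed in, while the arm keeps its last pose, push and grip.
It also fails if it takes over 59 s, if anything falls off the work surface, if the arm or the gripper's body presses on something with over 40 N, if the wrist force passes 120 N, or if a joint passes its speed limit or range.

ROBOT

A 6-joint arm with a two-finger parallel gripper is mounted at the origin on the work surface. World frame = base frame: x ahead of the robot, y to its left, z up, the work surface at z = 0. Lengths are in m, angles in rad, forces in N, time in s.
With the tool pointing down it reaches from about 0.35 to 0.875 m from the base axis. Payload 4.2 kg.
Tool frame: the origin (TCP) lies between the finger pads, 19 mm behind the fingertips; this is the grasp point; z points along the fingers, y is the line along which they close (so a half turn about z gives the same grasp; the last joint's range is limited). The gripper opens to 87 mm and grips with 3 to 60 N. Pads are 19 mm wide; open, the fingers measure 117 mm over their backs; the gripper's body (75 mm by 190 mm) begins 51 mm behind the grasp point.
Start: joints at [-0.976, 0.385, 0.008, 0, -1.194, -0.259], TCP at [0.206, -0.59, 0.241] pointing down, gripper open.
Joint ranges: [-3.14, 3.14], [-1.21, 2.06], [-1.07, 1.41], [-3.16, 2.05], [-2.99, -0.16], [-3.1, 3.1]. Speed limits (rad/s): [2.79, 2.79, 3.14, 3.14, 3.14, 3.14].

INTERFACE

Orientations are given as a unit quaternion [w, x, y, z].
In Python, from cell import sensors, viewer, arm gives the robot as it stands. The module is installed in compiled form; this text tells all that it offers.
- The arm moves only by the tool servo_tool, never from a script. Its argument "moves" is a list that holds one entry, the list of rows, each a list of 5 numbers: the shift along the tool's x, y, z in cm, then the turn about the tool's z in degrees, then the closure, from 0 (fully open) to 1 (shut). In form: [[[dx, dy, dz, spin, fingers], ...]]. A call has exactly 10 rows; each row shifts and turns the commanded pose from where the row before left it, along the tool's axes as they then stand; what a row does not reach is not made up. A row lasts 1/12 s, in which the tool goes at most 41.7 mm and 7.16 degrees, less where a joint would pass 70% of its speed; a pose out of reach is approached as far as the arm can. A call is refused whole if a number of a shift passes 4.17 or a number of a turn 7.16, either way. A call with a gripper value outside its range is refused whole. The fingers move at their own pace and stop on an object; "newtons" is the grip in N (left out, the last holds). Time passes only in rows, so rows that do not move let the fingers close, or fill a call up. It gives the time, the measured TCP pose, the force, the opening and the grip force at its end, in the units of the state.
- sensors.read_state(): the state, without advancing time (a new reading comes with each control period).
- viewer.read_camera(name): name is "side" or "top" or "wrist"; returns the picture (420x560x3 uint8, blue, green, red); there is no depth.
- viewer.calibration(name): a dict with "camera_matrix" (3x3 intrinsics, pixels), "eye" and "orientation" of the camera in the world. Camera axes: x right, y down, z forward; pixel columns grow to the right and rows downward; lengths in m; the calibration is good to about 2 mm. A picture is of the moment at which its call begins: read the wrist's pose just before it. calibration takes no time and is no camera call; for the wrist camera it gives the pose at the moment of the call.
- arm.close_job(): hands the job in; it is judged then, once.
The state is a dict: "time": time; "joint_pos": joint angles; "qvel": joint speeds; "tau": joint torques, N m; "ee_pos": TCP position; "tcp_rot": TCP orientation; "force": force on the tool from outside, world axes, zero at the start; "torque": the same for the moment, N m; "finger_gap": finger opening in m; "finger_force": force on a finger pad.
Only numpy, scipy, OpenCV 4.12 (cv2) and the standard library are available. Lean on these libraries where they do the work, as an engineer would, in place of code of your own. Each camera call takes 0.05 s, during which the arm holds its last target. There are 200 camera calls.

## Working session

There is one attempt and no reset: what is moved stays moved. The work goes in short steps, Python scripts to look and compute and a tool call to move; the robot and the scene stay as the last step left them, time stands still between calls to the robot, and variables do not carry over. Pictures are saved under pics/ and viewed, at most 10 in all, crops included, and the job is handed in when it is done.

Besides the shell and the picture viewer there is one more tool, called as name([rows], argument=value, ...), one row to a line, values as JSON. servo_tool: Moves the arm, as the interface text tells. Its arguments: {"type":"object","properties":{"moves":{"type":"array"},"newtons":{"type":"number"}},"required":["moves"]}

```bash
mkdir -p pics; cat > h.py <<'E'
import numpy as np, cv2
from cell import sensors, viewer, arm
from scipy.spatial.transform import Rotation as R
def q2R(q): return R.from_quat([q[1],q[2],q[3],q[0]]).as_matrix()
def cal(n):
    c=viewer.calibration(n); o=np.array(c["orientation"],float)
    Rm=o if o.shape==(3,3) else q2R(o)
    return np.array(c["camera_matrix"]),np.array(c["eye"]),Rm
def ray(n,px,z,c=None):
    K,e,Rm=c or cal(n); px=np.atleast_2d(px).astype(float)
    d=(Rm@np.linalg.inv(K)@np.c_[px,np.ones(len(px))].T).T
    return e+d*((z-e[2])/d[:,2])[:,None]
def proj(n,p,c=None):
    K,e,Rm=c or cal(n); q=(K@Rm.T@(np.atleast_2d(p)-e).T).T
    return q[:,:2]/q[:,2:]
E
python3 - <<'E'
from h import *
for n in("top","side"):
    im=viewer.read_camera(n); cv2.imwrite(f"pics/{n}0.png",im)
    print(n,viewer.calibration(n))
s=sensors.read_state(); print(s)
E
```

```text
top {'camera_matrix': array([[393.9193424 ,   0.        , 281.12425236],
       [  0.        , 393.9193424 , 210.32330467],
       [  0.        ,   0.        ,   1.        ]]), 'eye': array([0.40285562, 0.05544512, 1.1700921 ]), 'orientation': array([-0.04981002,  0.70906559, -0.70244398,  0.03629593])}
side {'camera_matrix': array([[538.31962305,   0.        , 280.19304902],
       [  0.        , 538.31962305, 209.95996523],
       [  0.        ,   0.        ,   1.        ]]), 'eye': array([-0.12920579,  1.02884005,  1.16331512]), 'orientation': array([ 0.11855965, -0.2856457 ,  0.86918558, -0.3858323 ])}
{'time': 0.1, 'joint_pos': array([-9.76393249e-01,  3.85487844e-01,  6.77094643e-03, -4.59866813e-04,
       -1.19399116e+00, -2.58605828e-01]), 'qvel': array([-0.00015747, -0.00092454,  0.00291178,  0.00216595, -0.00028478,
        0.00062849]), 'tau': array([-1.97484474e-04, -3.91690671e+01,  1.87936378e+01,  4.23185170e+00,
        1.34463250e-02, -7.34052333e-05]), 'ee_pos': array([ 0.2058149 , -0.58961183,  0.24026363]), 'tcp_rot': array([-2.00857357e-04, -1.67027197e-01,  9.85951802e-01,  9.58651598e-04]), 'force': array([-0.5370924 , -0.00312001,  0.4055076 ]), 'torque': array([-0.03877889,  0.04815732, -0.00222039]), 'finger_force': 0.0, 'finger_gap': 0.08713113330072607}
```

```bash
python3 -c "
import cv2,numpy as np
a=cv2.imread('pics/top0.png');b=cv2.imread('pics/side0.png')
cv2.imwrite('pics/top0b.png',cv2.resize(a,(800,600)));cv2.imwrite('pics/side0b.png',cv2.resize(b,(800,600)))"
```

```text
(no output)
```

View pics/top0b.png

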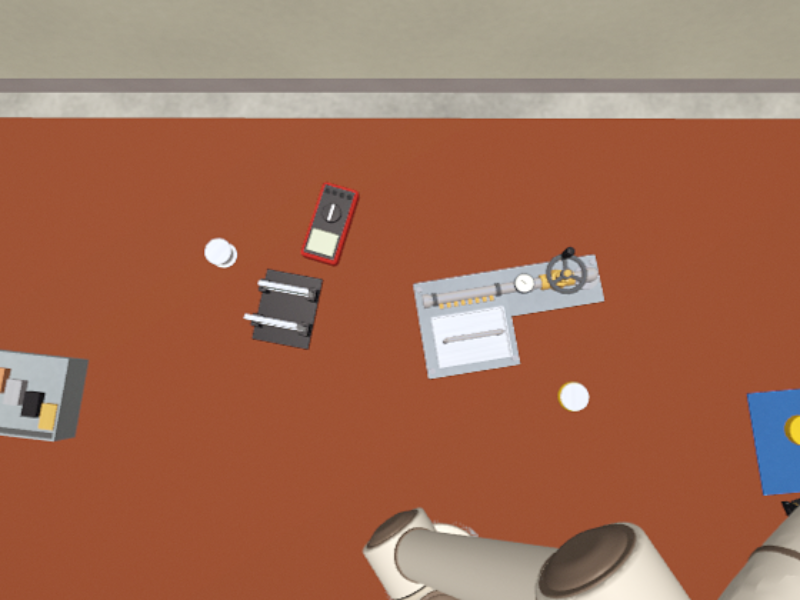

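View pics/side0b.png

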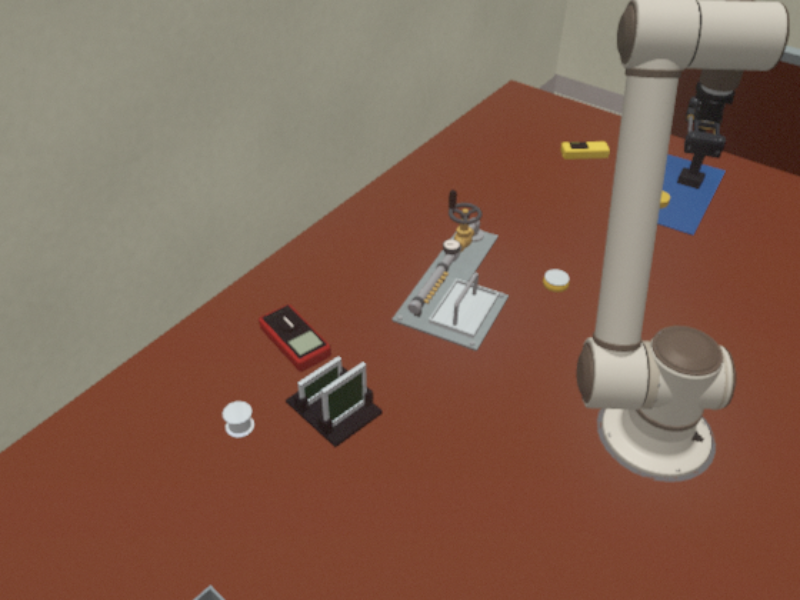

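Top view (800 px): tall board top edge from (245,317) to (307,328), short board behind at (258,286)–(312,297). Tray is centred around (472,336), the wheel at (566,273) and the crank tip at (568,252). Measuring these next.

```bash
python3 - <<'E'
from h import *
im=cv2.imread("pics/top0.png"); hsv=cv2.cvtColor(im,cv2.COLOR_BGR2HSV)
c=cal("top")
# boards: bright in rack window
def comps(mask,off,minA):
    n,l,st,ce=cv2.connectedComponentsWithStats(mask.astype(np.uint8))
    for i in range(1,n):
        if st[i,4]<minA: continue
        ys,xs=np.where(l==i); r=cv2.minAreaRect(np.c_[xs,ys].astype(np.float32))
        yield st[i,4],cv2.boxPoints(r)+off,r
x0,y0=165,185
w=hsv[y0:250,x0:232]
for A,b,r in comps((w[...,2]>140)&(w[...,1]<60),[x0,y0],20):
    print("board",A,b.round(1).tolist(),r[1])
    for z in(.08,.12): print(z,ray("top",b,z,c)[:,:2].round(4).tolist())
# rack: dark
for A,b,r in comps((w[...,2]<75),[x0,y0],200):
    print("rack",A,b.round(1).tolist(),r[1]); print(ray("top",b,.01,c)[:,:2].round(4).tolist())
# station: low-sat vs table
x0,y0=280,165
w=hsv[y0:275,x0:430]; b_,s_,v_=cv2.split(w)
m=((s_<90)&(v_>60)).astype(np.uint8)
cs,_=cv2.findContours(m,cv2.RETR_EXTERNAL,cv2.CHAIN_APPROX_NONE); k=max(cs,key=cv2.contourArea)
a=cv2.approxPolyDP(k,3,True)[:,0]+[x0,y0]
print("station poly",a.tolist()); print(ray("top",a,.008,c)[:,:2].round(4).tolist())
for A,b,r in comps((v_>225)&(s_<40),[x0,y0],200):
    print("tray",A,b.round(1).tolist(),r[1]); print(ray("top",b,.012,c)[:,:2].round(4).tolist())
print("wheel",ray("top",[[566*.7,273*.7]],.118,c)[0],"crank tip",ray("top",[[568*.7,252*.7]],.168,c)[0])
E
```

```text
board 184 [[179.5, 200.8], [180.5, 195.1], [216.0, 201.7], [214.9, 207.4]] (36.05912399291992, 5.774374008178711)
0.08 [[0.5609, 0.363], [0.5771, 0.3607], [0.559, 0.26], [0.5429, 0.2625]]
0.12 [[0.5551, 0.3517], [0.5707, 0.3495], [0.5533, 0.2525], [0.5378, 0.2549]]
board 188 [[169.7, 223.7], [170.6, 218.6], [211.9, 226.5], [210.9, 231.6]] (41.95988845825195, 5.145583152770996)
0.08 [[0.4961, 0.3878], [0.5103, 0.3857], [0.4893, 0.2694], [0.4752, 0.2716]]
0.12 [[0.4927, 0.3756], [0.5063, 0.3736], [0.4861, 0.2615], [0.4726, 0.2637]]
station poly [[416, 178], [395, 182], [391, 178], [380, 184], [290, 198], [299, 263], [363, 254], [357, 222], [422, 210]]
[[0.6455, -0.323], [0.633, -0.2604], [0.6451, -0.2488], [0.6266, -0.2157], [0.5823, 0.0524], [0.3904, 0.0246], [0.4185, -0.1621], [0.5122, -0.1459], [0.5495, -0.3376]]
tray 1642 [[301.3, 221.8], [352.5, 213.2], [358.5, 248.9], [307.2, 257.5]] (36.16777801513672, 51.95008087158203)
[[0.511, 0.0185], [0.5376, -0.1324], [0.433, -0.1485], [0.4067, 0.0007]]
wheel [ 0.58631249 -0.23308902  0.118     ] crank tip [ 0.6160134  -0.22391779  0.168     ]
```

servo_tool([
  [[0, 0, -0.7, -6.08, 0], [0, 0, -0.7, -6.08, 0], [0, 0, -0.7, -6.08, 0], [0, 0, -0.7, -6.08, 0], [0, 0, -0.7, -6.08, 0], [0, 0, -0.7, -6.08, 0], [0, 0, -0.7, -6.08, 0], [0, 0, -0.7, -6.08, 0], [0, 0, -0.7, -6.08, 0], [0, 0, -0.7, -6.08, 0]],
], newtons=30)

```text
time: 0.93
ee_pos: [0.2059, -0.5898, 0.3109]
tcp_rot: [0.0, -0.645, 0.764, 0.001]
force: [-0.1, -0.2, -0.1]
finger_gap: 0.0868
finger_force: 0.0
```

servo_tool([
  [[-3.66, -1.25, 0, 0, 0], [-3.66, -1.25, 0, 0, 0], [-3.66, -1.25, 0, 0, 0], [-3.66, -1.25, 0, 0, 0], [-3.66, -1.25, 0, 0, 0], [-3.66, -1.25, 0, 0, 0], [-3.66, -1.25, 0, 0, 0], [-3.66, -1.25, 0, 0, 0], [-3.66, -1.25, 0, 0, 0], [-3.66, -1.25, 0, 0, 0]],
])

```text
time: 1.77
ee_pos: [0.3926, -0.2493, 0.3111]
tcp_rot: [0.0, -0.643, 0.766, 0.0]
force: [0.5, -1.2, 0.1]
finger_gap: 0.0869
finger_force: 0.0
```

servo_tool([
  [[-3.6, -0.7, 0, 0, 0], [-3.6, -0.7, 0, 0, 0], [-3.6, -0.7, 0, 0, 0], [-3.6, -0.7, 0, 0, 0], [-3.6, -0.7, 0, 0, 0], [-3.6, -0.7, 0, 0, 0], [0, 0, 0, 0, 0], [0, 0, 0, 0, 0], [0, 0, 0, 0, 0], [0, 0, 0, 0, 0]],
])

```text
time: 2.6
ee_pos: [0.4706, -0.0464, 0.3111]
tcp_rot: [-0.0, -0.643, 0.766, 0.0]
force: [-0.7, -0.5, 0.2]
finger_gap: 0.0873
finger_force: 0.0
```

```bash
python3 - <<'E'
from h import *
s=sensors.read_state();c=cal("wrist");im=viewer.read_camera("wrist");cv2.imwrite("pics/w1.png",im)
import pickle;pickle.dump(c,open("w1.pkl","wb"));print(s["ee_pos"],s["tcp_rot"],s["joint_pos"],c)
E
```

```text
[ 0.47062433 -0.04642767  0.31106286] [-2.82906355e-04 -6.42635980e-01  7.66171578e-01  1.75906995e-04] [ 2.46315909e-01  7.52365208e-02 -2.25794999e-01 -7.28715239e-05
 -1.27042743e+00 -4.21223002e-01] (array([[363.4736402 ,   0.        , 287.60417383],
       [  0.        , 363.4736402 , 208.17576998],
       [  0.        ,   0.        ,   1.        ]]), array([ 0.45752333, -0.11839593,  0.45433671]), array([[-9.84601936e-01,  1.68498097e-01,  4.65555427e-02],
       [ 1.74809057e-01,  9.47650090e-01,  2.67209843e-01],
       [ 9.05985751e-04,  2.71233660e-01, -9.62513107e-01]]))
```

View pics/w1.png

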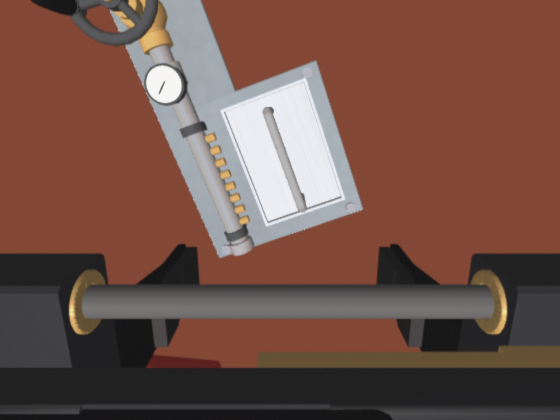

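Wrist view: tray corners at (222,110), (307,80), (344,197), (267,225). The rail runs (268,111)–(302,208); wheel near (114,0).

```bash
python3 - <<'E'
from h import *
import pickle;c=pickle.load(open("w1.pkl","rb"));im=cv2.imread("pics/w1.png");hsv=cv2.cvtColor(im,cv2.COLOR_BGR2HSV)
win=hsv[50:240,200:370]
m=((win[...,2]>200)&(win[...,1]<30)).astype(np.uint8); m=cv2.morphologyEx(m,cv2.MORPH_CLOSE,np.ones((13,13)))
cs,_=cv2.findContours(m,0,1);k=max(cs,key=cv2.contourArea);r=cv2.minAreaRect(k);b=cv2.boxPoints(r)+[200,50]
print(b.round(1).tolist())
P=ray("w",b,.012,c)[:,:2];print("tray",P.round(4).tolist(),P.mean(0),[np.linalg.norm(P[i]-P[i-1]).round(4) for i in range(4)],[np.arctan2(*(P[i]-P[i-1])[::-1]).round(3) for i in range(4)])
Rl=ray("w",[[268,111],[302,208]],.070,c)[:,:2];print("rail",Rl.round(4).tolist(),Rl.mean(0),np.linalg.norm(Rl[1]-Rl[0]),np.arctan2(*(Rl[1]-Rl[0])[::-1])-np.pi/2)
Q=ray("w",[[220,257],[361,211],[317,62]],.008,c)[:,:2];print("plate",Q.round(4).tolist())
E
```

```text
[[218.4, 106.4], [305.2, 76.6], [347.1, 198.6], [260.3, 228.4]]
tray [[0.5371, -0.1318], [0.4317, -0.1465], [0.4032, 0.0052], [0.5181, 0.0249]] [ 0.47252072 -0.06205418] [np.float64(0.1578), np.float64(0.1065), np.float64(0.1543), np.float64(0.1166)] [np.float64(-1.45), np.float64(-3.003), np.float64(1.756), np.float64(0.17)]
rail [[0.4778, -0.1168], [0.4605, -0.0091]] [ 0.4691552  -0.06293996] 0.1090067074012403 0.15931084380991756
plate [[0.5791, 0.056], [0.3874, 0.0256], [0.4155, -0.16]]
```

servo_tool([
  [[-3.7, 0.45, 0, 0, 0], [-3.7, 0.45, 0, 0, 0], [-3.7, 0.45, 0, 0, 0], [-3.7, 0.45, 0, 0, 0], [-3.7, 0.45, 0, 0, 0], [-3.7, 0.45, 0, 0, 0], [-3.7, 0.45, 0, 0, 0], [-3.7, 0.45, 0, 0, 0], [-3.7, 0.45, 0, 0, 0], [-3.7, 0.45, 0, 0, 0]],
])

```text
time: 3.48
ee_pos: [0.4911, 0.327, 0.3115]
tcp_rot: [0.0, -0.642, 0.766, -0.0]
force: [1.2, -0.6, 1.1]
finger_gap: 0.087
finger_force: 0.0
```

```bash
python3 - <<'E'
from h import *
for _ in range(3): viewer.read_camera("wrist")
s=sensors.read_state();c=cal("wrist");im=viewer.read_camera("wrist");cv2.imwrite("pics/w2.png",im)
import pickle;pickle.dump(c,open("w2.pkl","wb"));print(s["ee_pos"],s["tcp_rot"],np.abs(s["qvel"]).max())
E
```

```text
[0.49106129 0.32749967 0.31012272] [-8.40502176e-04 -6.43377161e-01  7.65548902e-01 -3.66822263e-05] 0.03835514807675509
```

View pics/w2.png

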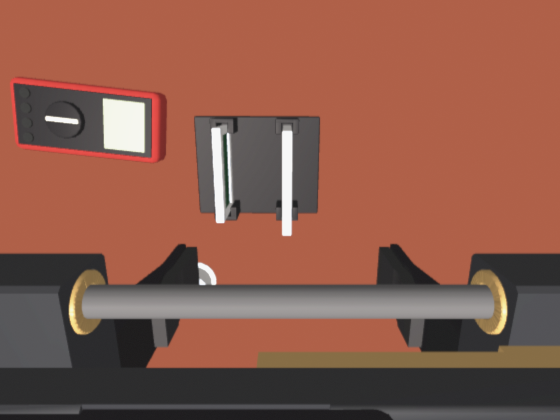

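Tall board's top edge is the strip at columns 282–293, rows ~123–236; rack dark square 195–320 × 116–213.

```bash
python3 - <<'E'
from h import *
import pickle;c=pickle.load(open("w2.pkl","rb"));im=cv2.imread("pics/w2.png");hsv=cv2.cvtColor(im,cv2.COLOR_BGR2HSV)
m=(hsv[...,2]>200)&(hsv[...,1]<40)
for r in range(118,242,8):
    x=np.where(m[r,260:310])[0]
    if len(x): print(r,260+x.min(),260+x.max(),ray("w",[[260+(x.min()+x.max())/2,r]],.12,c)[0,:2].round(4))
s=np.where(m[:,287])[0];print(s.min(),s.max())
print(ray("w",[[287,s.max()+.5],[287,s.min()]],.12,c))
E
```

```text
134 282 291 [0.4829 0.2793]
142 282 291 [0.4841 0.2864]
150 282 291 [0.4854 0.2935]
158 282 291 [0.4866 0.3006]
166 282 291 [0.4879 0.3079]
174 282 291 [0.4892 0.3153]
182 282 291 [0.4905 0.3227]
190 282 291 [0.4918 0.3303]
198 282 291 [0.4932 0.3379]
206 282 291 [0.4946 0.3456]
214 282 290 [0.4964 0.3533]
222 282 291 [0.4973 0.3613]
230 282 291 [0.4987 0.3694]
131 235
[[0.49924272 0.37501014 0.12      ]
 [0.48196396 0.27681764 0.12      ]]
```

servo_tool([
  [[0.16, 0, 3.2, 0, 0], [0, 0, 3.2, 0, 0], [0, 0, 3.2, 0, 0], [0, 0, 3.2, 0, 0], [0, 0, 3.2, 0, 0], [0, 0, 2.5, 0, 0], [0, 0, 1.5, 0, 0], [0, 0, 0.5, 0, 0], [0, 0, 0, 0, 0.5], [0, 0, 0, 0, 1]],
], newtons=30)

```text
time: 4.52
ee_pos: [0.4915, 0.3244, 0.1075]
tcp_rot: [0.001, -0.643, 0.766, -0.0]
force: [0.5, -0.1, -0.3]
finger_gap: 0.0796
finger_force: 0.0
```

servo_tool([
  [[0, 0, 0, 0, 1], [0, 0, 0, 0, 1], [0, 0, 0, 0, 1], [0, 0, 0, 0, 1], [0, 0, 0, 0, 1], [0, 0, 0, 0, 1], [0, 0, 0, 0, 1], [0, 0, -0.2, 0, 1], [0, 0, -0.4, 0, 1], [0, 0, -0.4, 0, 1]],
])

```text
time: 5.35
ee_pos: [0.4905, 0.3249, 0.1165]
tcp_rot: [-0.0, -0.643, 0.766, -0.0]
force: [-0.7, 0.5, 0.3]
finger_gap: 0.015
finger_force: 0.0
```

servo_tool([
  [[0, 0, 0.5, 0, 0.75], [0, 0, 0.5, 0, 0.75], [0, 0, 0.3, 0, 0.75], [0, 0, 0, 0, 1], [0, 0, 0, 0, 1], [0, 0, 0, 0, 1], [0, 0, 0, 0, 1], [0, 0, 0, 0, 1], [0, 0, 0, 0, 1], [0, 0, 0, 0, 1]],
])

```text
time: 6.18
ee_pos: [0.4905, 0.3249, 0.1032]
tcp_rot: [-0.0, -0.643, 0.766, 0.0]
force: [-0.7, -0.4, -1.6]
finger_gap: 0.0089
finger_force: 30.0
```

servo_tool([
  [[0, 0, -2, 0, 1], [0, 0, -3.5, 0, 1], [0, 0, -4, 0, 1], [0, 0, -4, 0, 1], [3.42, -0.72, 0, 0, 1], [3.42, -0.72, 0, 0, 1], [3.42, -0.72, 0, 0, 1], [3.42, -0.72, 0, 0, 1], [3.42, -0.72, 0, 0, 1], [3.42, -0.72, 0, 0, 1]],
])

```text
time: 7.02
ee_pos: [0.4971, 0.1137, 0.2384]
tcp_rot: [0.0, -0.643, 0.766, 0.0]
force: [1.0, -0.6, -1.4]
finger_gap: 0.0084
finger_force: 30.0
```

servo_tool([
  [[3.42, -0.72, 0, 0, 1], [3.42, -0.72, 0, 0, 1], [3.42, -0.72, 0, 0, 1], [3.42, -0.72, 0, 0, 1], [3.42, -0.72, 0, 0, 1], [0, 0, 0, -4.8, 1], [0, 0, 0, -4.8, 1], [0, 0, 0, -4.8, 1], [0, 0, 0, -4.8, 1], [0, 0, 0, 0, 1]],
])

```text
time: 7.85
ee_pos: [0.5033, -0.0595, 0.2382]
tcp_rot: [-0.0, 0.762, -0.647, -0.0]
force: [-0.6, 0.4, -0.9]
finger_gap: 0.0088
finger_force: 30.0
```

```bash
python3 - <<'E'
from h import *
for _ in range(2): viewer.read_camera("wrist")
s=sensors.read_state();c=cal("wrist");im=viewer.read_camera("wrist");cv2.imwrite("pics/w3.png",im)
import pickle;pickle.dump(c,open("w3.pkl","wb"));print(s["ee_pos"],s["tcp_rot"],s["finger_gap"],s["finger_force"],s["joint_pos"])
E
```

```text
[ 0.50329874 -0.05933726  0.23825416] [-4.12190172e-06  7.61046813e-01 -6.48696958e-01 -6.55336499e-05] 0.009083835484312656 29.97257494367659 [ 2.03375425e-01  1.85640291e-01 -2.80993763e-01 -1.21463932e-04
 -1.10423629e+00 -4.42664910e-02]
```

View pics/w3.png

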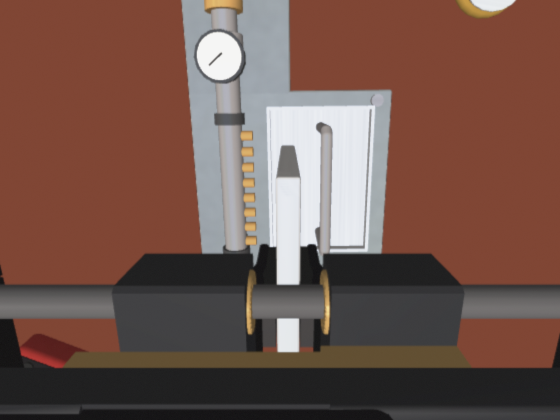

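Board held at top-centre (289,180), parallel to the rail (column ~325) and the air bar. Checking the offset to the rail.

```bash
python3 - <<'E'
from h import *
import pickle;c=pickle.load(open("w3.pkl","rb"))
T=np.array([.5033,-.0593]);a=.159;X=np.array([np.cos(a),np.sin(a)]);Y=np.array([-X[1],X[0]])
def f(n,px,z):
    for p in ray("w",px,z,c)[:,:2]: print(n,((p-T)@X*1000).round(1),((p-T)@Y*1000).round(1))
f("rail",[[325,135],[326,190],[325.5,245]],.070)
f("tray floor corners",[[267,107],[374,107],[367,250]],.012)
f("bar",[[230,105],[232,230]],.05)
E
```

```text
rail -31.7 -49.2
rail -33.8 -1.7
rail -34.8 49.9
tray floor corners 20.0 -71.8
tray floor corners -84.8 -71.7
tray floor corners -86.8 78.7
bar 50.3 -73.6
bar 53.5 42.3
```

servo_tool([
  [[0, 0, 3.2, 0, 1], [0, 0, 3.2, 0, 1], [0, 0, 3.2, 0, 1], [0, 0, 2.2, 0, 1], [0, 0, 0.9, 0, 1], [0, 0, 0.4, 0, 1], [0, 0, 0.2, 0, 1], [0, 0, 0.1, 0, 1], [0, 0, 0.05, 0, 1], [0, 0, 0, 0, 1]],
])

```text
time: 8.83
ee_pos: [0.5043, -0.0592, 0.1049]
tcp_rot: [-0.001, 0.762, -0.648, 0.001]
force: [0.1, 0.6, -1.1]
finger_gap: 0.0082
finger_force: 30.0
```

servo_tool([
  [[0, 0, 0.1, 0, 1], [0, 0, 0.05, 0, 1], [0, 0, 0, 0, 0.9], [0, 0, 0, 0, 0.72], [0, 0, 0, 0, 0.72], [0, 0, 0, 0, 0.72], [0, 0, 0, 0, 0.72], [0, 0.2, 0, 0, 0.72], [0, 0.3, 0, 0, 0.72], [0, 0.3, 0, 0, 0.72]],
])

```text
time: 9.67
ee_pos: [0.4952, -0.0607, 0.1022]
tcp_rot: [0.0, 0.762, -0.648, -0.0]
force: [0.0, -0.4, 0.1]
finger_gap: 0.0246
finger_force: 0.0
```

servo_tool([
  [[0, 0.25, 0, 0, 0.72], [0, 0.25, 0, 0, 0.72], [0, 0.25, 0, 0, 0.72], [0, 0.25, 0, 0, 0.72], [0, 0.25, 0, 0, 0.72], [0, 0.25, 0, 0, 0.72], [0, 0.3, 0, 0, 0.72], [0, 0.3, 0, 0, 0.72], [0, 0.3, 0, 0, 0.72], [0, 0, 0, 0, 0.72]],
])

```text
time: 10.5
ee_pos: [0.4712, -0.0646, 0.1022]
tcp_rot: [0.0, 0.762, -0.648, -0.0]
force: [-0.1, 0.0, 0.4]
finger_gap: 0.0245
finger_force: 0.0
```

```bash
python3 - <<'E'
from h import *
s=sensors.read_state();print(s["ee_pos"],s["force"],s["finger_gap"])
im=viewer.read_camera("side");cv2.imwrite("pics/s4.png",cv2.resize(im[150:270,240:400],None,fx=5,fy=5,interpolation=cv2.INTER_CUBIC))
E
```

```text
[ 0.47116583 -0.06456067  0.10222338] [-0.05394435  0.04356254  0.36028855] 0.024523044100257376
```

View pics/s4.png

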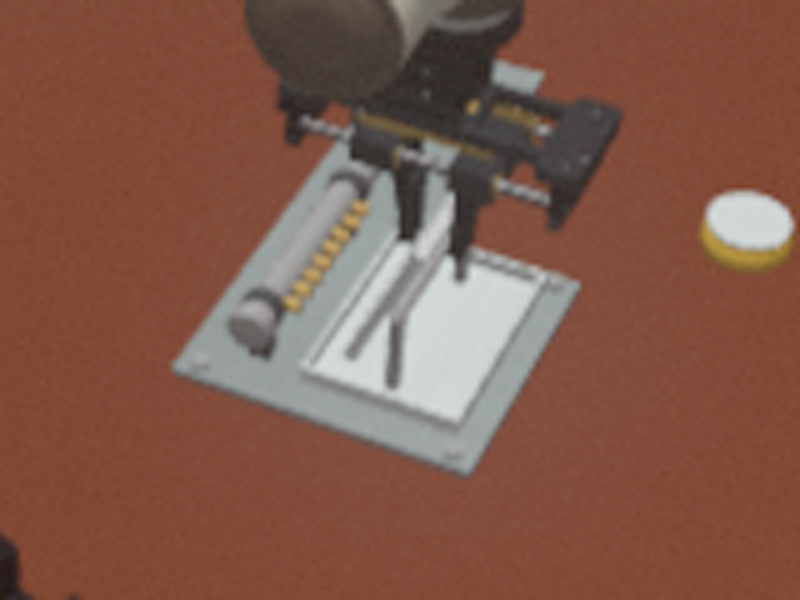

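Board leans on the rail, foot near the air-bar side rim. Releasing and going to the crank.

servo_tool([
  [[0, 0, 0, 0, 0.45], [0, 0, 0, 0, 0.45], [0, 0, 0, 0, 0.45], [0, 0, 0, 0, 0.45], [0, 0, -1.5, 0, 0.45], [0, 0, -3.5, 0, 0.45], [0, 0, -4, 0, 0.45], [0, 0, -4, 0, 0.45], [0, 0, -4, 0, 0.45], [0, 0, -3, 0, 0.45]],
])

```text
time: 11.38
ee_pos: [0.4724, -0.0646, 0.3062]
tcp_rot: [-0.002, 0.762, -0.648, 0.002]
force: [-0.2, 1.1, -0.3]
finger_gap: 0.0479
finger_force: 0.0
```

servo_tool([
  [[2.97, -1.7, 0, 0, 0.45], [2.97, -1.7, 0, 0, 0.45], [2.97, -1.7, 0, 0, 0.45], [2.97, -1.7, 0, 0, 0.45], [2.97, -1.7, 0, 0, 0.45], [2.97, -1.7, 0, 0, 0.45], [0, 0, 0, 0, 0.45], [0, 0, 0, 0, 0.45], [0, 0, 0, 0, 0.45], [0, 0, 0, 0, 0.45]],
])

```text
time: 12.22
ee_pos: [0.6007, -0.2233, 0.3026]
tcp_rot: [-0.0, 0.762, -0.648, 0.0]
force: [0.3, -0.6, -0.3]
finger_gap: 0.0482
finger_force: 0.0
```

```bash
python3 - <<'E'
from h import *
import pickle
s=sensors.read_state();c=cal("wrist");im=viewer.read_camera("wrist");cv2.imwrite("pics/w5.png",im);pickle.dump(c,open("w5.pkl","wb"))
t=viewer.read_camera("top");cv2.imwrite("pics/t5.png",t)
print(s["ee_pos"],s["tcp_rot"],s["joint_pos"])
E
```

```text
[ 0.60065041 -0.22326787  0.30260035] [-6.98473101e-05  7.62008305e-01 -6.47567246e-01  2.44882830e-05] [-1.03889833e-01  3.79997669e-01  1.53244912e-01 -8.98846279e-05
 -1.34392423e+00  2.65931303e-01]
```

View pics/w5.png

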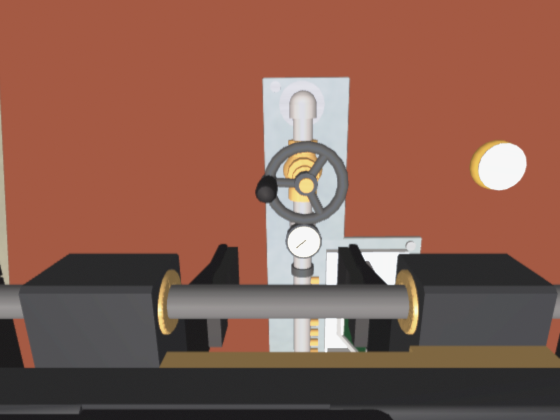

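Wheel ring centred at (306,183), crank top at (265,191).

```bash
python3 - <<'E'
from h import *
import pickle;c=pickle.load(open("w5.pkl","rb"));im=cv2.imread("pics/w5.png");g=cv2.cvtColor(im,cv2.COLOR_BGR2GRAY)
w=(g[165:225,250:285]<35).astype(np.uint8);n,l,st,ce=cv2.connectedComponentsWithStats(w)
i=1+st[1:,4].argmax();print(st[i],ce[i]+[250,165])
for z in(.118,.122,.126):
    W=ray("w",[[306,183]],z,c)[0]; H=ray("w",[[265,190]],z+.050,c)[0];d=H-W
    print(z,W.round(4),H.round(4),np.hypot(*d[:2]).round(4),np.arctan2(d[1],d[0]).round(3))
    L=ray("w",[[264.,183],[348,183]],z,c); print(np.linalg.norm(L[1]-L[0]))
t=cv2.cvtColor(cv2.imread("pics/t5.png"),cv2.COLOR_BGR2GRAY)
E
```

```text
[  9  11  17  19 127] [268.96062992 182.20472441]
0.118 [ 0.5846 -0.2305  0.118 ] [ 0.6196 -0.2298  0.168 ] 0.035 0.022
0.07721961907117376
0.122 [ 0.5849 -0.2313  0.122 ] [ 0.6195 -0.2307  0.172 ] 0.0345 0.018
0.07627747159783635
0.126 [ 0.5853 -0.2321  0.126 ] [ 0.6194 -0.2317  0.176 ] 0.0341 0.013
0.07533532412449905
```

servo_tool([
  [[0.95, -1.73, 0, 0, 0.45], [0, 0, 3, 0, 0.45], [0, 0, 3, 0, 0.45], [0, 0, 3, 0, 0.45], [0, 0, 2.5, 0, 0.45], [0, 0, 2, 0, 0.45], [0, 0, 1, 0, 0.45], [0, 0, 0, 0, 0.6], [0, 0, 0, 0, 0.9], [0, 0, 0, 0, 0.9]],
], newtons=25)

```text
time: 13.15
ee_pos: [0.6209, -0.2306, 0.1595]
tcp_rot: [-0.001, 0.762, -0.648, 0.002]
force: [0.0, -0.1, -0.5]
finger_gap: 0.0351
finger_force: 0.0
```

servo_tool([
  [[0, 0, 0, 0, 0.95], [0, 0, 0, 0, 1], [0, 0, 0, 0, 1], [0, 0, 0, 0, 1], [0, 0, 0, 0, 1], [0, 0, 0, 0, 1], [0, 0, 0, 0, 1], [0, 0, 0, 0, 1], [0, 0, 0, 0, 1], [0, 0, 0, 0, 1]],
])

```text
time: 13.98
ee_pos: [0.6201, -0.2308, 0.1583]
tcp_rot: [-0.0, 0.762, -0.648, 0.001]
force: [-1.4, 1.1, 6.1]
finger_gap: 0.0169
finger_force: 25.0
```

```bash
python3 - <<'E'
from h import *
import pickle
s=sensors.read_state();c=cal("wrist");im=viewer.read_camera("wrist");cv2.imwrite("pics/w6.png",im);pickle.dump(c,open("w6.pkl","wb"))
print({k:np.round(s[k],4) for k in s if k not in("qvel","tau")})
E
```

```text
{'time': np.float64(13.9833), 'joint_pos': array([-1.1210e-01,  5.0790e-01, -8.2000e-03,  7.0000e-04, -1.0534e+00,
        2.7340e-01]), 'ee_pos': array([ 0.6201, -0.2308,  0.1583]), 'tcp_rot': array([-1.000e-04,  7.619e-01, -6.477e-01,  7.000e-04]), 'force': array([-1.3605,  1.0837,  6.1205]), 'torque': array([0.1929, 0.6008, 0.0293]), 'finger_force': np.float64(25.0007), 'finger_gap': np.float64(0.0169)}
```

View pics/w6.png

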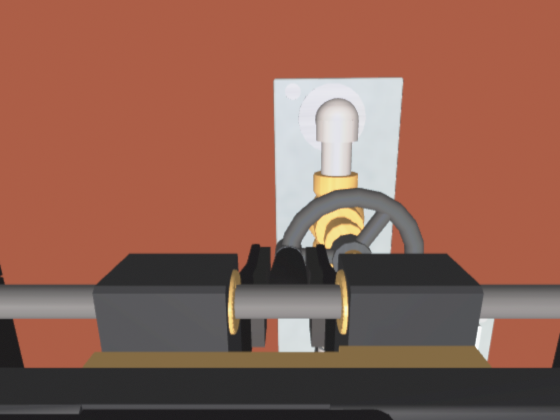

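```bash
cat > rows.py <<'E'
# rows for going round: phi0 (deg, from station x), step deg per row, n
import numpy as np,sys
def rows(phi0,step,n,r=3.4):
    ch=2*r*np.sin(np.radians(abs(step)/2)); out=[]
    s=-np.sign(step)
    for i in range(n):
        f=np.radians(phi0+step*(i+.5)); out.append([round(s*ch*np.cos(f),2),round(-s*ch*np.sin(f),2),round(-.2*step/360,3),0,1])
    return out
if __name__=="__main__": print(rows(*map(float,sys.argv[1:3]),int(sys.argv[3])))
E
python3 rows.py -6.4 -10 10; python3 rows.py -106.4 -20 18
```

```text
[[np.float64(0.58), np.float64(0.12), 0.006, 0, 1], [np.float64(0.55), np.float64(0.22), 0.006, 0, 1], [np.float64(0.51), np.float64(0.31), 0.006, 0, 1], [np.float64(0.44), np.float64(0.39), 0.006, 0, 1], [np.float64(0.37), np.float64(0.46), 0.006, 0, 1], [np.float64(0.28), np.float64(0.52), 0.006, 0, 1], [np.float64(0.19), np.float64(0.56), 0.006, 0, 1], [np.float64(0.09), np.float64(0.59), 0.006, 0, 1], [np.float64(-0.01), np.float64(0.59), 0.006, 0, 1], [np.float64(-0.12), np.float64(0.58), 0.006, 0, 1]]
[[np.float64(-0.53), np.float64(1.06), 0.011, 0, 1], [np.float64(-0.86), np.float64(0.81), 0.011, 0, 1], [np.float64(-1.08), np.float64(0.47), 0.011, 0, 1], [np.float64(-1.18), np.float64(0.07), 0.011, 0, 1], [np.float64(-1.13), np.float64(-0.33), 0.011, 0, 1], [np.float64(-0.95), np.float64(-0.7), 0.011, 0, 1], [np.float64(-0.65), np.float64(-0.98), 0.011, 0, 1], [np.float64(-0.28), np.float64(-1.15), 0.011, 0, 1], [np.float64(0.13), np.float64(-1.17), 0.011, 0, 1], [np.float64(0.53), np.float64(-1.06), 0.011, 0, 1], [np.float64(0.86), np.float64(-0.81), 0.011, 0, 1], [np.float64(1.08), np.float64(-0.47), 0.011, 0, 1], [np.float64(1.18), np.float64(-0.07), 0.011, 0, 1], [np.float64(1.13), np.float64(0.33), 0.011, 0, 1], [np.float64(0.95), np.float64(0.7), 0.011, 0, 1], [np.float64(0.65), np.float64(0.98), 0.011, 0, 1], [np.float64(0.28), np.float64(1.15), 0.011, 0, 1], [np.float64(-0.13), np.float64(1.17), 0.011, 0, 1]]
```

servo_tool([
  [[0.58, 0.12, -0.06, 0, 1], [0.55, 0.22, 0.006, 0, 1], [0.51, 0.31, 0.006, 0, 1], [0.44, 0.39, 0.006, 0, 1], [0.37, 0.46, 0.006, 0, 1], [0.28, 0.52, 0.006, 0, 1], [0.19, 0.56, 0.006, 0, 1], [0.09, 0.59, 0.006, 0, 1], [-0.01, 0.59, 0.006, 0, 1], [-0.12, 0.58, 0.006, 0, 1]],
])

```text
time: 14.87
ee_pos: [0.5817, -0.2681, 0.1581]
tcp_rot: [0.0, 0.762, -0.648, 0.002]
force: [2.9, -3.4, 3.7]
finger_gap: 0.0169
finger_force: 25.0
```

```bash
python3 - <<'E'
from h import *
for i in range(4):
    s=sensors.read_state();print(s["time"],s["ee_pos"].round(4),s["force"].round(1),s["finger_gap"].round(4),s["finger_force"].round(1)); viewer.read_camera("top")
E
```

```text
Traceback (most recent call last):
AttributeError: 'float' object has no attribute 'round'
```

servo_tool([
  [[-0.53, 1.06, 0.011, 0, 1], [-0.86, 0.81, 0.011, 0, 1], [-1.08, 0.47, 0.011, 0, 1], [-1.18, 0.07, 0.011, 0, 1], [-1.13, -0.33, 0.011, 0, 1], [-0.95, -0.7, 0.011, 0, 1], [-0.65, -0.98, 0.011, 0, 1], [-0.28, -1.15, 0.011, 0, 1], [0.13, -1.17, 0.011, 0, 1], [0, 0, 0, 0, 1]],
])

```text
time: 15.7
ee_pos: [0.5892, -0.1998, 0.1565]
tcp_rot: [0.003, 0.762, -0.647, -0.001]
force: [-0.2, -4.8, 6.7]
finger_gap: 0.0169
finger_force: 25.0
```

```bash
python3 -c "
from rows import rows
f=lambda r:[[float(v) for v in a] for a in r]
print(f(rows(73.6,-20,3)));print(f(rows(13.6,-3,6)));print(f(rows(-4.4,-20,18)))"
```

```text
[[0.53, -1.06, 0.011, 0.0, 1.0], [0.86, -0.81, 0.011, 0.0, 1.0], [1.08, -0.47, 0.011, 0.0, 1.0]]
[[0.17, -0.04, 0.002, 0.0, 1.0], [0.18, -0.03, 0.002, 0.0, 1.0], [0.18, -0.02, 0.002, 0.0, 1.0], [0.18, -0.01, 0.002, 0.0, 1.0], [0.18, -0.0, 0.002, 0.0, 1.0], [0.18, 0.01, 0.002, 0.0, 1.0]]
[[1.14, 0.29, 0.011, 0.0, 1.0], [0.97, 0.67, 0.011, 0.0, 1.0], [0.69, 0.96, 0.011, 0.0, 1.0], [0.32, 1.14, 0.011, 0.0, 1.0], [-0.09, 1.18, 0.011, 0.0, 1.0], [-0.49, 1.08, 0.011, 0.0, 1.0], [-0.83, 0.84, 0.011, 0.0, 1.0], [-1.06, 0.51, 0.011, 0.0, 1.0], [-1.18, 0.12, 0.011, 0.0, 1.0], [-1.14, -0.29, 0.011, 0.0, 1.0], [-0.97, -0.67, 0.011, 0.0, 1.0], [-0.69, -0.96, 0.011, 0.0, 1.0], [-0.32, -1.14, 0.011, 0.0, 1.0], [0.09, -1.18, 0.011, 0.0, 1.0], [0.49, -1.08, 0.011, 0.0, 1.0], [0.83, -0.84, 0.011, 0.0, 1.0], [1.06, -0.51, 0.011, 0.0, 1.0], [1.18, -0.12, 0.011, 0.0, 1.0]]
```

servo_tool([
  [[0.53, -1.06, 0.0, 0, 1], [0.86, -0.81, 0.0, 0, 1], [1.08, -0.47, 0.0, 0, 1], [0.17, -0.04, 0, 0, 1], [0.18, -0.03, 0, 0, 1], [0.18, -0.02, 0, 0, 1], [0.18, -0.01, 0, 0, 1], [0.18, 0, 0, 0, 1], [0.18, 0.01, 0, 0, 1], [0, 0, 0, 0, 1]],
], newtons=40)

```text
time: 16.53
ee_pos: [0.6195, -0.2285, 0.1565]
tcp_rot: [-0.0, 0.762, -0.648, -0.001]
force: [3.0, 3.0, 5.5]
finger_gap: 0.0163
finger_force: 40.0
```

servo_tool([
  [[0.18, 0.01, 0, 0, 1], [0.18, 0.02, 0, 0, 1], [0.18, 0.03, 0, 0, 1], [0.18, 0.04, 0, 0, 1], [0.18, 0.05, 0, 0, 1], [0.17, 0.05, 0, 0, 1], [0, 0, 0, 0, 1], [0, 0, 0, 0, 1], [0, 0, 0, 0, 1], [0, 0, 0, 0, 1]],
])

```text
time: 17.37
ee_pos: [0.6199, -0.2321, 0.1563]
tcp_rot: [-0.004, 0.762, -0.647, -0.003]
force: [2.8, 24.3, 9.9]
finger_gap: 0.0165
finger_force: 40.0
```

```bash
python3 - <<'E'
from h import *
import pickle
s=sensors.read_state();c=cal("wrist");im=viewer.read_camera("wrist");cv2.imwrite("pics/w7.png",im);pickle.dump(c,open("w7.pkl","wb"))
a=cv2.imread("pics/w6.png")
f=lambda i:cv2.resize(i[160:300,220:440],(790,300*790//660*3//4+30))
f=lambda i:cv2.resize(i[170:290,230:440],(525,300))
cv2.imwrite("pics/cmp.png",np.vstack([f(a),f(im)])); print(s["force"].round(1),s["ee_pos"].round(4))
E
```

```text
[ 2.8 24.3  9.9] [ 0.6199 -0.2321  0.1563]
```

View pics/cmp.png

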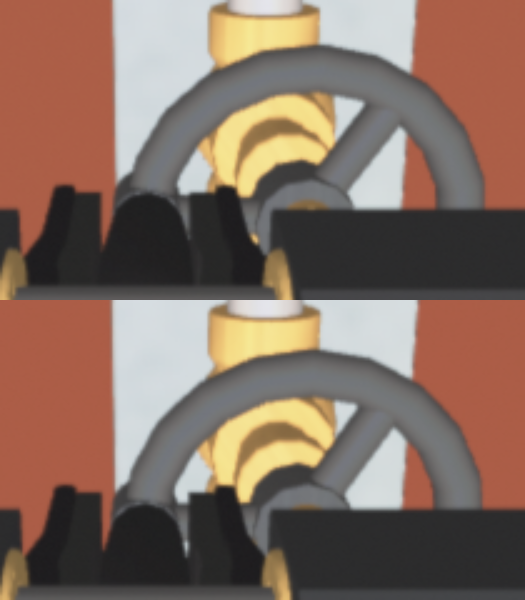

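Spokes show the wheel about 4° past its starting bearing with the handle slid about 3 mm in the pads, and 24 N at the crank with no motion. That is the hard stop, at the expected bearing. Now opening.

```bash
python3 -c "
from rows import rows
for a in rows(0,20,18): print([float(v) for v in a])"
```

```text
[-1.16, 0.21, -0.011, 0.0, 1.0]
[-1.02, 0.59, -0.011, 0.0, 1.0]
[-0.76, 0.9, -0.011, 0.0, 1.0]
[-0.4, 1.11, -0.011, 0.0, 1.0]
[-0.0, 1.18, -0.011, 0.0, 1.0]
[0.4, 1.11, -0.011, 0.0, 1.0]
[0.76, 0.9, -0.011, 0.0, 1.0]
[1.02, 0.59, -0.011, 0.0, 1.0]
[1.16, 0.21, -0.011, 0.0, 1.0]
[1.16, -0.21, -0.011, 0.0, 1.0]
[1.02, -0.59, -0.011, 0.0, 1.0]
[0.76, -0.9, -0.011, 0.0, 1.0]
[0.4, -1.11, -0.011, 0.0, 1.0]
[0.0, -1.18, -0.011, 0.0, 1.0]
[-0.4, -1.11, -0.011, 0.0, 1.0]
[-0.76, -0.9, -0.011, 0.0, 1.0]
[-1.02, -0.59, -0.011, 0.0, 1.0]
[-1.16, -0.21, -0.011, 0.0, 1.0]
```

servo_tool([
  [[-0.3, 0, 0, 0, 1], [-0.3, 0, 0, 0, 1], [-0.1, 0, 0, 0, 1], [0, 0, 0, 0, 1], [0, 0, 0, 0, 1], [0, 0, 0, 0, 1], [0, 0, 0, 0, 1], [0, 0, 0, 0, 1], [0, 0, 0, 0, 1], [0, 0, 0, 0, 1]],
])

```text
time: 18.25
ee_pos: [0.6195, -0.23, 0.1566]
tcp_rot: [-0.002, 0.762, -0.647, -0.0]
force: [4.0, 10.0, 6.2]
finger_gap: 0.0164
finger_force: 40.0
```

servo_tool([
  [[-0.45, 0, 0, 0, 1], [-1.16, 0.21, -0.011, 0, 1], [-1.02, 0.59, -0.011, 0, 1], [-0.76, 0.9, -0.011, 0, 1], [-0.4, 1.11, -0.011, 0, 1], [0, 1.18, -0.011, 0, 1], [0.4, 1.11, -0.011, 0, 1], [0.76, 0.9, -0.011, 0, 1], [1.02, 0.59, -0.011, 0, 1], [1.16, 0.21, -0.011, 0, 1]],
])

```text
time: 19.08
ee_pos: [0.5516, -0.2391, 0.1574]
tcp_rot: [-0.002, 0.762, -0.648, 0.001]
force: [7.8, 5.3, 0.6]
finger_gap: 0.0166
finger_force: 40.0
```

servo_tool([
  [[1.16, -0.21, -0.011, 0, 1], [1.02, -0.59, -0.011, 0, 1], [0.76, -0.9, -0.011, 0, 1], [0.4, -1.11, -0.011, 0, 1], [0, -1.18, -0.011, 0, 1], [-0.4, -1.11, -0.011, 0, 1], [-0.76, -0.9, -0.011, 0, 1], [-1.02, -0.59, -0.011, 0, 1], [-1.16, -0.21, -0.011, 0, 1], [0, 0, 0, 0, 1]],
])

```text
time: 19.92
ee_pos: [0.6191, -0.2282, 0.1588]
tcp_rot: [-0.001, 0.762, -0.647, 0.002]
force: [6.0, -0.1, 2.5]
finger_gap: 0.0165
finger_force: 40.0
```

servo_tool([
  [[-1.16, 0.21, -0.011, 0, 1], [-1.02, 0.59, -0.011, 0, 1], [-0.76, 0.9, -0.011, 0, 1], [-0.4, 1.11, -0.011, 0, 1], [0, 1.18, -0.011, 0, 1], [0.4, 1.11, -0.011, 0, 1], [0.76, 0.9, -0.011, 0, 1], [1.02, 0.59, -0.011, 0, 1], [1.16, 0.21, -0.011, 0, 1], [1.16, -0.21, -0.011, 0, 1]],
])

```text
time: 20.75
ee_pos: [0.5548, -0.2498, 0.1594]
tcp_rot: [-0.002, 0.762, -0.648, 0.0]
force: [5.7, 8.4, 2.4]
finger_gap: 0.0168
finger_force: 40.0
```

servo_tool([
  [[1.02, -0.59, -0.011, 0, 1], [0.76, -0.9, -0.011, 0, 1], [0.4, -1.11, -0.011, 0, 1], [0, -1.18, -0.011, 0, 1], [-0.4, -1.11, -0.011, 0, 1], [-0.76, -0.9, -0.011, 0, 1], [-1.02, -0.59, -0.011, 0, 1], [-1.16, -0.21, -0.011, 0, 1], [0, 0, 0, 0, 1], [0, 0, 0, 0, 1]],
])

```text
time: 21.58
ee_pos: [0.6191, -0.2283, 0.1607]
tcp_rot: [-0.001, 0.762, -0.647, 0.002]
force: [6.3, 1.7, 3.1]
finger_gap: 0.0162
finger_force: 40.0
```

```bash
python3 - <<'E'
from h import *
import pickle
s=sensors.read_state();c=cal("wrist");im=viewer.read_camera("wrist");cv2.imwrite("pics/w8.png",im)
side=viewer.read_camera("side");cv2.imwrite("pics/s8.png",side)
a=cv2.imread("pics/w7.png")
f=lambda i:cv2.resize(i[170:290,230:440],(525,300))
g=cv2.resize(side[140:260,250:370],(275,275)); g=cv2.copyMakeBorder(g,0,325,0,0,cv2.BORDER_CONSTANT)
cv2.imwrite("pics/cmp2.png",np.hstack([np.vstack([f(a),f(im)]),g])); print(s["force"].round(1),s["ee_pos"].round(4),s["tcp_rot"])
E
```

```text
[6.3 1.7 3.1] [ 0.6191 -0.2283  0.1607] [-0.00104372  0.76211237 -0.6474419   0.0016204 ]
```

View pics/cmp2.png

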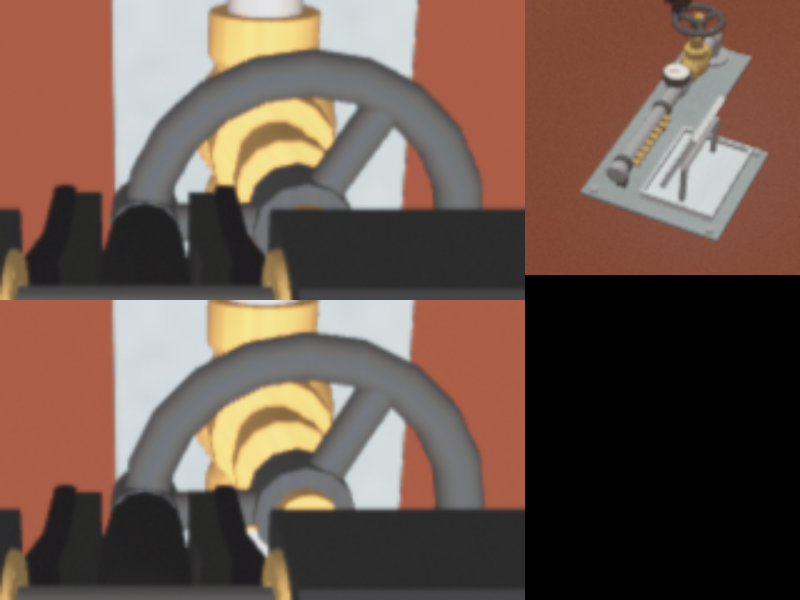

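Board still leans on the rail. The wheel looks the same in both views, so I'll check the spoke bearing by ray casting.

```bash
python3 - <<'E'
from h import *
import pickle
now=cal("wrist"); 
for n,c,z,r0,r1 in(("w6",pickle.load(open("w6.pkl","rb")),.120,221,238),("w7",pickle.load(open("w7.pkl","rb")),.118,220,237),("w8",now,.122,215,231)):
    h=cv2.cvtColor(cv2.imread(f"pics/{n}.png"),cv2.COLOR_BGR2HSV); P=[]
    for r in range(r0,r1):
        m=(h[r,350:392,1]<70)&(h[r,350:392,2]<150); x=np.where(m)[0]
        runs=np.split(x,np.where(np.diff(x)>1)[0]+1); runs=[q for q in runs if len(q)>4]
        # spoke = run that lies between two gaps
        runs=[q for q in runs if q[0]>0 and q[-1]<41]
        if len(runs)==1: P.append([350+runs[0].mean(),r])
    P=np.array(P)
    if len(P)>4:
        W=ray("w",P,z,c)[:,:2]; vx,vy,_,_=cv2.fitLine(W.astype(np.float32),cv2.DIST_HUBER,0,1e-6,1e-6).ravel()
        print(n,len(P),P[0],P[-1],np.degrees(np.arctan2(vy,vx))%180)
E
```

```text
w6 15 [378. 221.] [368. 235.] 67.30348
w7 16 [376.5 221. ] [366. 236.] 68.56015
w8 16 [374.5 215. ] [364.5 230. ] 70.21464
```

```bash
python3 -c "
from cell import arm
print(arm.close_job())"
```

```text
the job is handed in; nothing more can be done
None
```

The job is handed in, at about 22 s of the 59 s allowed: the tall board leans on the rail, let go. The valve was screwed shut to its stop and opened two turns, which the spokes in the wrist picture confirm to within about 2°, and the gripper is still holding the crank handle.

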